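Caliper check of a loose effects pedal

TASK

Take the loose tremolo pedal off the slanted pedal board and set it down, without dropping it, flat on the plate of the bench caliper, lengthwise between the jaws. Let go of it, then slide the near jaw shut until it presses the pedal against the sprung anvil with a contact force of 4 to 20 N, and finally fold the lock lever on the jaw down. Leave the tweezers where they lie.

Things in the scene. Friction and masses are not known exactly. Their poses are not given: they have to be found in the camera images.
- pedal: Loose tremolo pedal: metal box 95 (x) by 50 (y) by 45 mm (z), 0.3 kg; two knobs near its +x end and a foot switch near -x stand 10 mm above its top. Origin: centre of its underside; z out of its top. Starts on the slanted deck between two larger fixed pedals, so tilted 30 degrees. Take it across its 50 mm width.
- board: Fixed black pedal board, 300 mm wide (y); origin on the table under the deck's centre (55 mm up). The deck rises 30 degrees towards +x; its normal is (-0.5, 0, 0.866) in this frame. A ledge 14 mm proud runs along the low edge. Fixed pedals 115 long, 60 wide, 58 mm tall with knobs, centred 113 mm to either side; 48 mm or more free beside the loose one.
- gauge: Fixed bench caliper. Origin: on the table under the centre of its plate (250 along x, 80 along y, top 10 mm up). x: measuring direction, from the sliding jaw (near the robot) to the anvil. Anvil face at x = 80 mm at rest, jaw face at x = -70 mm + jaw travel, both centred on y = 0. With the 95 mm pedal just touching both, jaw travel is 55 mm.
- jaw_face (a point): Contact strip low on the sliding jaw's face, 50 mm wide (y), 14 mm tall, 3 mm proud; this point is the centre of its face, 20 mm above the table; x towards the anvil. The whole jaw (plate and dark steel block) is 30 mm thick (x) and its top is 62 mm above the table; the lock lever is on top.
- anvil_face (a point): Sprung anvil: upright aluminium plate 50 mm wide (y), 41 mm tall, before the fixed end block, with a contact strip 14 mm tall low on its face; this point is the centre of the strip's face, 20 mm above the table; x points away from the sliding jaw.
- jaw_back (a point): Centre of the flat back of the sliding jaw (60 wide, 51 mm tall; 36.5 mm above the table, 30 mm behind its face): push here along the gauge's +x. The raised lock lever stands above, so lean the tool back some 35 degrees, gripper body away from the caliper.
- jaw (a joint): Travel of the sliding jaw towards the anvil in m: 0 fully open, starts at 0 to 0.025, grows as it shuts, stop at 0.080. Slides with about 6 N of friction and stays where it is left.
- anvil (a joint): How far the anvil is pushed back, in m: 0 at rest, stop at 0.012. Spring of 1.2 N per mm, so 0.004 to 0.010 is 4.8 to 12 N; past the stop the force climbs steeply.
- lock (a joint): Lock lever in rad: 0 to 0.15 at the start (about 45 degrees up), 0.785 right down. Aluminium bar 80 long, 14 wide, 10 mm thick; pivot in the gauge's frame at x = -85 mm + jaw travel, y = -26, z = 68 mm, axis along x. It points to +y and folds down that way onto the jaw's top; pressing it down from above takes 2 to 3 N.
- lock_tip (a point): Free end of the lock lever, on the bar's centre line, 80 mm from the pivot.
- tweezers: Bystander: steel tweezers about 145 mm long, 8 mm high, lying loose on the bench near the robot; origin at mid-length on the table.

How it is judged:
On the way, in this order (a step that is already met when the one before it is completed fails the run):
1. The pedal stands flat, controls up, on the caliper's plate between the jaws, lengthwise along the caliper, within 14 mm of its midline, and the fingers have let go of it; the lock lever is still up (y of pedal in the frame of gauge between -0.014 and 0.014 m and z of pedal in the frame of gauge between 0.006 and 0.014 m and x of pedal in the frame of gauge between -0.02 and 0.05 m and angle between pedal's own z axis and vertical below 0.09 rad and angle between the x axis of pedal and the x axis of gauge, either way round below 0.15 rad and contact force between the fingers and pedal below 0.3 N and value of joint lock below 0.4 rad), for 0.2 s.
2. The sliding jaw presses the pedal against the anvil: at least 4 N at both jaw and anvil for 0.3 s, the fingers not holding the pedal (contact force between each of jaw, anvil and pedal above 4 N and contact force between the fingers and pedal below 0.3 N), for 0.3 s.
3. The lock lever is folded down to within 0.1 rad of its stop (value of joint lock above 0.685 rad), for 0.2 s.
At the end, for the whole second after the job is handed in: The pedal rests flat (within 5 degrees) on the caliper's plate, lengthwise (within 8 degrees) and within 14 mm of the midline, let go of, still gripped between jaw and anvil with at least 2 N at each; the lock lever is down to within 0.1 rad of its stop; the pedal is at rest (y of pedal in the frame of gauge between -0.014 and 0.014 m and z of pedal in the frame of gauge between 0.006 and 0.014 m and x of pedal in the frame of gauge between -0.02 and 0.05 m and angle between pedal's own z axis and vertical below 0.09 rad and angle between the x axis of pedal and the x axis of gauge, either way round below 0.15 rad and contact force between each of jaw, anvil and pedal above 2 N and value of joint lock above 0.685 rad and linear speed of pedal below 0.01 m/s and contact force between the fingers and pedal below 0.3 N); the robot touches nothing.
It fails at once if The jaw presses on the pedal with more than 20 N (contact force between jaw and pedal above 20 N).
It fails at once if The pedal is dropped or slammed onto the caliper (faster than 0.45 m/s there) (horizontal distance between pedal and gauge below 0.12 m and height (world z) of pedal below 0.05 m and linear speed of pedal above 0.45 m/s).
It fails at once if The tweezers are moved by more than 15 mm (distance of tweezers from where it was at the start of the episode above 0.015 m).
It also fails if it takes over 69 s, if anything falls off the work surface, if the arm or the gripper's body presses on something with over 40 N, if the wrist force passes 120 N, or if a joint passes its speed limit or range.

ROBOT

A 7-joint arm with a two-finger parallel gripper is mounted at the origin on the work surface. World frame = base frame: x ahead of the robot, y to its left, z up, the work surface at z = 0. Lengths are in m, angles in rad, forces in N, time in s.
With the tool pointing down it reaches from about 0.4 to 0.85 m from the base axis. Payload 10.4 kg.
Tool frame: the origin (TCP) lies at the very end of the fingers, on their centre line; the grasp point (between the pads) lies 19 mm behind it; z points along the fingers, y is the direction in which the jaws open and shut (so a half turn about z gives the same grasp; the last joint's range is limited). The gripper opens to 87 mm and grips with 3 to 60 N. Pads are 19 mm wide; open, the fingers measure 117 mm over their backs; the gripper's body (75 mm by 190 mm) begins 51 mm behind the grasp point.
Start: joints at [-1.234, 0.332, -0.065, 1.46, 0.022, 1.35, -0.088], TCP at [0.22, 0.585, 0.223] pointing down, gripper open.
Joint ranges: [-2.6, 2.6], [-0.5, 2.12], [-1.47, 1.34], [0.16, 2.42], [-1.27, 4.41], [0.06, 2.06], [-2.6, 2.6]. Speed limits (rad/s): [2.22, 2.22, 2.79, 2.79, 3.14, 3.14, 3.14].

INTERFACE

Orientations are given as a unit quaternion [x, y, z, w].
In Python, from bench import r, eyes, job gives the robot as it stands. The module is installed in compiled form; this text tells all that it offers.
- The arm moves only by the tool play_rows, never from a script. Its argument "motion" is a list of rows, each a list of 7 numbers: the shift along the tool's x, y, z as a fraction of full scale, then the turn, a rotation vector about the tool's x, y, z as a fraction of full scale, then the opening in per cent of the stroke, from 0 (shut) to 100 (fully open). A call has 1 to 5 rows; each row is the pose to reach, as a shift and turn from the pose commanded when the call began, along the tool's axes at that moment; what a row does not reach only later rows make up. Full scale, the value 1, is 0.2 m for a shift and 90 degrees for a turn. A row lasts 1/8 s, in which the tool goes at most 62.5 mm and 10.7 degrees, less where a joint would pass 70% of its speed; a pose out of reach is approached as far as the arm can. A call with a number of a shift or a turn outside -1 to 1 is refused whole. A call with a gripper value outside its range is refused whole. The fingers move at their own pace and stop on an object; "squeeze" is the grip in N (left out, the last holds). Time passes only in rows, so rows that repeat a pose let the fingers close. It gives the time, the measured TCP pose, the force and the opening at its end, in the units of the state.
- r.read_state(): the state, without advancing time (a new reading comes with each control period).
- eyes.camera(name): name is "side" or "top" or "wrist"; returns a dict with "image" (480x640x3 uint8, red, green, blue), "mtx" (3x3 intrinsics, pixels), "R" (3x3) and "t" (3): a world point X has camera coordinates R X + t. Camera axes: x right, y down, z forward; pixel columns grow to the right and rows downward; lengths in m; the calibration is good to about 2 mm. The wrist camera is an equidistant fisheye: a pixel r from the principal point sees the ray r / f radians off the axis. A picture is of the moment at which its call begins. There is no depth.
- job.close_job(): hands the job in, once; it reports no verdict.
Trained networks look in a picture, given as the dict that the camera call returned (one of the last four; its "shot" number tells which), for a name from the list of things; names that differ only in an ending like _2 or _b are one class to them, and where a whole thing is asked for, a point or a joint stands for the part that bears it (a point fixed in the world has none). Each returns a list of dicts, best first, with "p" (0 to 1); they miss things now and then, are a little off and sometimes report something else, mostly with a low value. They report only what shows in the picture. A call takes as long as a camera call.
- eyes.regions_of(picture, label): "region" (480x640 bool, what is visible of it) and "xy" ([column, row] in pixels, amid what is visible of it).
- eyes.landmark_of(picture, label): "xy" ([column, row] in pixels: a listed point, or the origin of a listed thing).
The state is a dict: "time": time; "joint_positions": joint angles; "joint_vel": joint speeds; "joint_torque": joint torques, N m; "ee_pos": TCP position; "eef_rot": TCP orientation; "ft_force": force on the tool from outside, world axes, zero at the start; "torque": the same for the moment, N m; "width": finger opening in m.
Only numpy, scipy, OpenCV 4.12 (cv2) and the standard library are available. Lean on these libraries where they do the work, as an engineer would, in place of code of your own. Each camera call takes 0.05 s, during which the arm holds its last target. There are 200 camera calls.

## Working session

There is one attempt and no reset: what is moved stays moved. The work goes in short steps, Python scripts to look and compute and a tool call to move; the robot and the scene stay as the last step left them, time stands still between calls to the robot, and variables do not carry over. Pictures are saved under pics/ and viewed, about 8 in all and at most 12, crops included, and the job is handed in when it is done.

Besides the shell and the picture viewer there is one more tool, called after "Emit:" as a command line: name --pt "numbers of a row" for each row, then --argument value for the rest. play_rows: Moves the arm, as the interface text tells. Shift numbers are shares of 0.2 m and turn numbers shares of 90 degrees, none past 1 either way. Its arguments: {"type":"object","properties":{"motion":{"type":"array","items":{"type":"array","items":{"type":"number"}}},"squeeze":{"type":"number"}},"required":["motion"]}

```bash
mkdir -p pics; cat > h.py <<'E'
import numpy as np, cv2
from bench import r, eyes, job
from scipy.spatial.transform import Rotation as Rn
def tri(ps):
    # ps: list of (cam, xy) from pinhole cams
    A=[];b=[]
    for c,xy in ps:
        R,t=np.array(c["R"]),np.array(c["t"])
        d=R.T@ray(c,xy); o=-R.T@t
        P=np.eye(3)-np.outer(d,d); A.append(P); b.append(P@o)
    return np.linalg.solve(sum(A),sum(b))
def ray(c,xy,fish=False):
    K=np.array(c["mtx"]); v=np.array([(xy[0]-K[0,2])/K[0,0],(xy[1]-K[1,2])/K[1,1]])
    if c.get("fish"):
        th=np.linalg.norm(v); d=np.array([*(v/max(th,1e-9)*np.sin(th)),np.cos(th)])
    else: d=np.array([*v,1.]); 
    return d/np.linalg.norm(d)
def atz(c,xy,z):
    R,t=np.array(c["R"]),np.array(c["t"]); d=R.T@ray(c,xy); o=-R.T@t
    return o+d*(z-o[2])/d[2]
def cam(n):
    c=eyes.camera(n); c=dict(c); 
    if n=="wrist": c["fish"]=True
    return c
def proj(c,X):
    p=np.array(c["R"])@X+np.array(c["t"]); K=np.array(c["mtx"])
    if c.get("fish"):
        rr=np.hypot(p[0],p[1]); th=np.arctan2(rr,p[2]); v=p[:2]/max(rr,1e-9)*th
    else: v=p[:2]/p[2]
    return np.array([K[0,0]*v[0]+K[0,2],K[1,1]*v[1]+K[1,2]])
def save(c,n): cv2.imwrite("pics/"+n+".png",cv2.cvtColor(c["image"],cv2.COLOR_RGB2BGR))
def plan(pos,R):
    # shift/turn numbers from current (measured) pose
    s=r.read_state(); R0=Rn.from_quat(s["eef_rot"])
    R=Rn.from_matrix(R)
    print("shift",np.round(R0.inv().apply(np.array(pos)-s["ee_pos"])/0.2,3),"turn",np.round((R0.inv()*R).as_rotvec()/(np.pi/2),3))
E
cat > a.py <<'E'
from h import *
s=r.read_state(); print(s["time"],s["ee_pos"],s["eef_rot"],s["width"])
C={}
for n in("top","side"):
    C[n]=cam(n); save(C[n],n+"0")
    print(n,"pos",-np.array(C[n]["R"]).T@C[n]["t"])
L={}
for l in["pedal","board","gauge","jaw_face","anvil_face","jaw_back","lock_tip","tweezers"]:
    for n in C:
        q=eyes.landmark_of(C[n],l)[:2]; print(l,n,[(np.round(x["xy"],1).tolist(),round(x["p"],2)) for x in q])
        if q: L[l,n]=q[0]["xy"]
    if (l,"top") in L and (l,"side") in L: print("  ->",tri([(C[n],L[l,n]) for n in C]).round(4))
np.save("L0.npy",L,allow_pickle=True)
E
python3 a.py
```

```text
0.0 [0.21992705 0.58464226 0.22176561] [ 1.78907420e-01  9.83865682e-01 -6.69007407e-04 -8.05071670e-05] 0.08717883096442003
top pos [4.47626104e-01 6.55585442e-04 8.73172741e-01]
side pos [ 0.42510147 -0.3778032   0.61842425]
pedal top [([474.4, 223.3], 0.94)]
pedal side [([410.4, 406.2], 0.72)]
  -> [ 0.6023 -0.2305  0.043 ]
board top [([460.9, 222.9], 0.86)]
board side []
gauge top [([232.4, 221.2], 0.94)]
gauge side [([316.6, 209.7], 0.84)]
  -> [ 0.6091  0.1826 -0.004 ]
jaw_face top [([234.1, 256.7], 0.65)]
jaw_face side [([290.0, 209.7], 0.96)]
  -> [0.5476 0.1705 0.0262]
anvil_face top [([218.0, 177.1], 0.87)]
anvil_face side [([351.8, 186.0], 0.84)]
  -> [0.6873 0.2067 0.0146]
jaw_back top [([232.3, 269.0], 0.67)]
jaw_back side [([273.7, 207.2], 0.63)]
  -> [0.5214 0.17   0.0426]
lock_tip top [([199.5, 259.6], 0.91), ([476.1, 221.7], 0.5)]
lock_tip side [([269.1, 158.9], 0.55)]
  -> [0.5276 0.2024 0.1276]
tweezers top [([324.6, 331.5], 0.55)]
tweezers side [([234.6, 305.4], 0.77)]
  -> [ 0.4168  0.0167 -0.003 ]
```

View pics/top0.png

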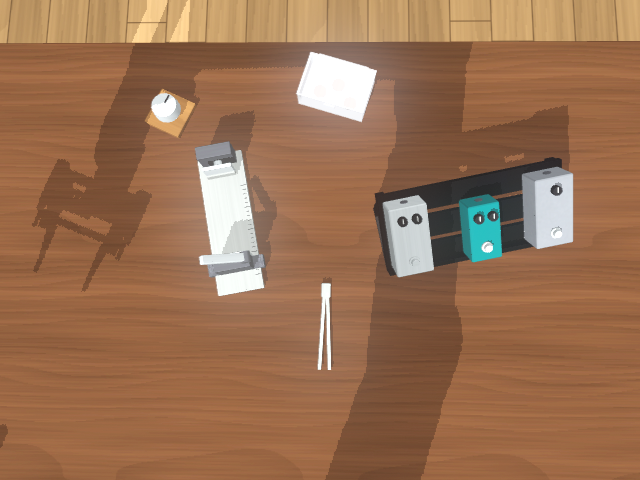

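View pics/side0.png

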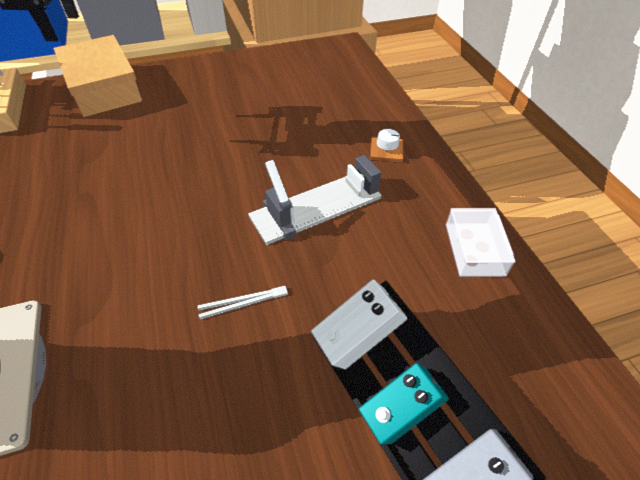

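The top view shows the teal pedal at about (481,228) between two grey ones. The caliper has its jaw near (232,262) and its anvil near (218,170), and the tweezers lie at (325,330). The side view agrees. Next I fit the models to both views.

```bash
cat > b.py <<'E'
from h import *
from scipy.optimize import minimize, least_squares
def prot(yaw,tilt): return (Rn.from_euler('z',yaw)*Rn.from_euler('y',-tilt)).as_matrix()
kn=[[28+dx,s*12+dy,55] for s in(-1,1) for dx in(-6,6) for dy in(-6,6)]+[[-28+dx,dy,54] for dx in(-5,5) for dy in(-5,5)]
PT=np.array([[sx*47.5,sy*25,z] for sx in(-1,1) for sy in(-1,1) for z in(0,45)]+kn)/1000
def sil(c,p,R):
    q=np.array([proj(c,p+R@v) for v in PT]); m=np.zeros((480,640),np.uint8)
    cv2.fillConvexPoly(m,cv2.convexHull((q*16).round().astype(np.int32)),1,shift=4); return m>0
def fitped(cs,x0,tilt,fixz=False):
    M=[]
    for c in cs:
        g=eyes.regions_of(c,"pedal"); M.append(np.array(g[0]["region"])); print("reg p",round(g[0]["p"],2),M[-1].sum())
    def cost(v):
        R=prot(v[3],tilt); e=0
        for c,m in zip(cs,M):
            s=sil(c,v[:3],R); e+=1-(s&m).sum()/max((s|m).sum(),1)
        return e
    best=None
    for k in range(3):
        x0=np.array(x0) if best is None else best.x
        S=np.vstack([x0]+[x0+d for d in np.diag([.012,.012,.012,.1])])
        best=minimize(cost,x0,method="Nelder-Mead",options=dict(initial_simplex=S,xatol=1e-4,fatol=1e-4))
    print("pedal fit",best.x.round(4),"cost",round(best.fun,3)); return best.x
GP=lambda tr,lk:dict(gauge=[0,0,0],anvil_face=[.08,0,.02],jaw_face=[-.07+tr,0,.02],jaw_back=[-.1+tr,0,.0365],lock_tip=[-.085+tr,-.026+.08*np.cos(np.pi/4-lk),.068+.08*np.sin(np.pi/4-lk)])
def fitg(obs,x0,locked=None):
    def res(v):
        R=Rn.from_euler('z',v[2]).as_matrix(); P=GP(v[3],v[4]); e=[]
        for c,l,xy in obs: e+=list(proj(c,R@np.array(P[l])+[v[0],v[1],0])-xy)
        return np.array(e)
    o=least_squares(res,x0,loss="soft_l1",f_scale=2,bounds=([-1,-1,-2,0,0],[1,1,2,.08,.79])); print("gauge",o.x.round(4)); 
    for (c,l,xy),e in zip(obs,res(o.x).reshape(-1,2)): print("  ",l,e.round(1),end="")
    print(); return o.x
E
python3 - <<'E'
from b import *
C={n:cam(n) for n in("top","side")}
p=fitped([C["top"],C["side"]],[.602,-.23,.043,.21],np.pi/6)
L=np.load("L0.npy",allow_pickle=True).item()
fitg([(C[n],l,xy) for (l,n),xy in L.items() if l in GP(0,0)],[.605,.18,.24,.01,.05])
print("board",atz(C["top"],L["board","top"],0), "tw",atz(C["top"],[324.6,331.5],0))
R=prot(p[3],np.pi/6)
# view pose: tool z=-n, tool y across; TCP 0.13 above underside centre
for s in(1,-1):
    T=np.column_stack([s*R[:,0],-s*R[:,1],-R[:,2]]); print(s); plan(p[:3]+R[:,2]*.16,T)
E
```

```text
reg p 0.85 2373
reg p 0.89 3816
pedal fit [ 0.6005 -0.2285  0.0453  0.2361] cost 0.167
gauge [0.6077 0.1864 0.1921 0.0111 0.0352]
   gauge [-2.6  0.5]   gauge [-1.1 -2.6]   jaw_face [-1.5 -3.9]   jaw_face [-2.   0.8]   anvil_face [ 2.4 -1.8]   anvil_face [-0.8  0.1]   jaw_back [1.1 0.2]   jaw_back [-0.8  2.7]   lock_tip [-0.1 -1.4]   lock_tip [0.1 1.6]
board [ 0.60878802 -0.21862171  0.        ] tw [0.41884646 0.01660255 0.        ]
1
shift [-2.881 -3.362  0.193] turn [-0.422  0.129  1.573]
-1
shift [-2.881 -3.362  0.193] turn [-0.099 -0.323 -0.371]
```

Emit:
play_rows --pt "-0.2 -0.23 0 0 0 0 100" --pt "-0.4 -0.46 0 0 0 0 100" --pt "-0.6 -0.7 0 0 0 0 100" --pt "-0.8 -0.93 0 0 0 0 100" --pt "-0.86 -1 0 0 0 0 100"

```text
time: 1.72
ee_pos: [0.3122, 0.3341, 0.223]
eef_rot: [0.181, 0.983, 0.0, 0.0]
ft_force: [-0.1, 0.3, 0.1]
width: 0.0874
```

Emit:
play_rows --pt "-0.2 -0.23 0 0 0 0 100" --pt "-0.4 -0.46 0 0 0 0 100" --pt "-0.6 -0.7 0 0 0 0 100" --pt "-0.8 -0.93 0 0 0 0 100" --pt "-0.86 -1 0 0 0 0 100"

```text
time: 2.35
ee_pos: [0.4022, 0.0868, 0.223]
eef_rot: [0.181, 0.984, 0.0, 0.0]
ft_force: [0.4, 1.3, 0.2]
width: 0.0871
```

Emit:
play_rows --pt "-0.2 -0.23 0 0 0 0 100" --pt "-0.4 -0.46 0 0 0 0 100" --pt "-0.6 -0.7 0 0 0 0 100" --pt "-0.8 -0.93 0 0 0 0 100" --pt "-0.86 -1 0 0 0 0 100"

```text
time: 2.98
ee_pos: [0.4926, -0.1615, 0.2229]
eef_rot: [0.181, 0.984, -0.001, 0.001]
ft_force: [0.1, 0.0, -0.1]
width: 0.0871
```

```bash
python3 - <<'E'
from b import *
p=np.array([.6005,-.2285,.0453]);R=prot(.225,np.pi/6)
s=r.read_state(); print(s["time"],s["ee_pos"],s["ft_force"])
T=np.column_stack([-R[:,0],R[:,1],-R[:,2]]); plan(p+R[:,2]*.16,T)
E
```

```text
2.975 [ 0.49260076 -0.16146538  0.2228565 ] [ 0.13030659  0.00303606 -0.14668062]
shift [-0.29  -0.343  0.196] turn [-0.099 -0.323 -0.365]
```

Emit:
play_rows --pt "-0.06 -0.07 0.04 -0.02 -0.065 -0.073 100" --pt "-0.12 -0.14 0.08 -0.04 -0.13 -0.146 100" --pt "-0.18 -0.21 0.12 -0.06 -0.194 -0.22 100" --pt "-0.24 -0.28 0.16 -0.08 -0.26 -0.29 100" --pt "-0.29 -0.343 0.196 -0.099 -0.323 -0.365 100"

```text
time: 3.6
ee_pos: [0.5198, -0.2401, 0.1876]
eef_rot: [-0.088, 0.966, 0.029, 0.242]
ft_force: [0.5, 0.9, 1.8]
width: 0.0872
```

```bash
python3 - <<'E'
from b import *
s=r.read_state(); print(s["time"],s["ee_pos"],s["eef_rot"])
C=[cam("wrist"),cam("top")]; save(C[0],"w1")
for g in eyes.landmark_of(C[0],"pedal"): print(g["xy"],g["p"],proj(C[0],np.array([.6005,-.2285,.0453])))
p=fitped(C[:1],[.6005,-.2285,.045,.225],np.pi/6)
R=prot(p[3],np.pi/6)
T=np.column_stack([-R[:,0],R[:,1],-R[:,2]]); plan(p[:3]+R[:,2]*.011,T)
p=fitped(C,[.6005,-.2285,.045,.225],np.pi/6)
E
```

```text
3.6 [ 0.51979682 -0.24006216  0.18762335] [-0.08839303  0.96584817  0.02860108  0.24188004]
[312.2, 227.2] 0.91 [311.19857649 223.51042595]
[585.9, 98.2] 0.68 [311.19857649 223.51042595]
reg p 0.68 7530
pedal fit [ 0.6055 -0.2278  0.0413  0.2056] cost 0.018
shift [-0.025 -0.053  0.788] turn [ 0.003 -0.022 -0.014]
reg p 0.68 7530
reg p 0.63 2457
pedal fit [ 0.6002 -0.2286  0.0462  0.2199] cost 0.127
```

View pics/w1.png

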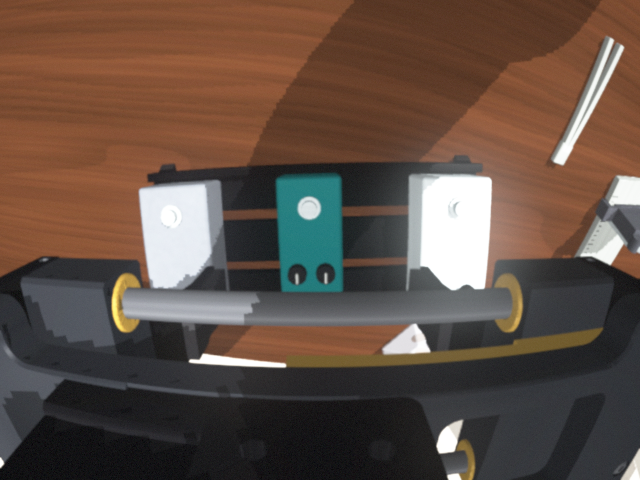

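The wrist view shows the pedal square to the tool, centred at about (310,235), with the knobs near (310,272) and its far end hidden by the gripper. Lateral position and yaw agree with the earlier fit.

```bash
python3 - <<'E'
from b import *
R=prot(.21,np.pi/6); p=np.array([.603,-.228,.0435])
T=np.column_stack([-R[:,0],R[:,1],-R[:,2]]); plan(p+R[:,2]*.012,T)
E
```

```text
shift [-0.016 -0.053  0.768] turn [ 0.002 -0.022 -0.015]
```

Emit:
play_rows --pt "-0.008 -0.026 0.1 0.001 -0.011 -0.008 100" --pt "-0.016 -0.053 0.25 0.002 -0.022 -0.015 100" --pt "-0.016 -0.053 0.45 0.002 -0.022 -0.015 100" --pt "-0.016 -0.053 0.55 0.002 -0.022 -0.015 100" --pt "-0.016 -0.053 0.55 0.002 -0.022 -0.015 100"

```text
time: 4.53
ee_pos: [0.538, -0.2032, 0.1298]
eef_rot: [-0.092, 0.962, 0.009, 0.258]
ft_force: [-1.0, 1.1, -0.4]
width: 0.0865
```

Emit:
play_rows --pt "0 0 0.06 0 0 0 100" --pt "0 0 0.12 0 0 0 100" --pt "0 0 0.18 0 0 0 100" --pt "0 0 0.218 0 0 0 100" --pt "0 0 0.218 0 0 0 100"

```text
time: 5.15
ee_pos: [0.5407, -0.1865, 0.1117]
eef_rot: [-0.088, 0.962, 0.0, 0.258]
ft_force: [0.1, -0.8, -0.8]
width: 0.0869
```

```bash
python3 - <<'E'
from b import *
s=r.read_state(); print(s["time"],s["ee_pos"],s["ft_force"])
a=cam("side"); w=cam("wrist"); save(dict(image=np.hstack([a["image"][220:480,240:640],w["image"][100:360,120:520]])),"g1")
E
```

```text
5.15 [ 0.5406866  -0.18654043  0.11173581] [ 0.06827172 -0.83475662 -0.81742937]
```

View pics/g1.png

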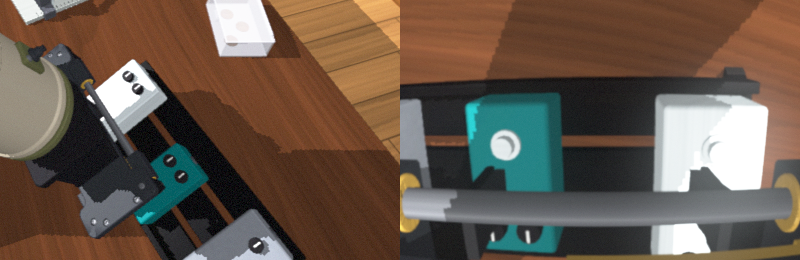

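```bash
python3 - <<'E'
from b import *
s=r.read_state(); print(np.round(s["joint_positions"],3),s["joint_torque"])
print(Rn.from_quat(s["eef_rot"]).as_matrix().round(3))
E
```

```text
[-0.897  0.012  1.339  2.201 -0.54   0.539  2.603] [-2.18370538e-01 -6.96745500e+00  2.75071347e-01 -3.43519056e+01
 -1.07447203e+00 -1.57523129e+00  2.09100195e-02]
[[-0.851 -0.168  0.498]
 [-0.168  0.985  0.045]
 [-0.498 -0.045 -0.866]]
```

The arm has stopped short with joints 3 and 7 at their limits. I'll back off and take the grasp a half turn round.

Emit:
play_rows --pt "0 0 -0.15 0 0 0 100" --pt "0 0 -0.3 0 0 0 100" --pt "0 0 -0.45 0 0 0 100" --pt "0 0 -0.45 0 0 0 100"

```text
time: 5.75
ee_pos: [0.4964, -0.1928, 0.1934]
eef_rot: [-0.086, 0.961, -0.001, 0.262]
ft_force: [0.3, -0.3, -0.6]
width: 0.087
```

```bash
python3 -c "
from h import *
s=r.read_state(); print(s['time'],np.round(s['joint_positions'],3),s['ee_pos'])"
```

```text
5.75 [-0.51  -0.341  0.848  2.186  0.044  0.702  2.094] [ 0.49639225 -0.19283996  0.19342734]
```

Emit:
play_rows --pt "0 0 0 0 0 0.11 100" --pt "0 0 0 0 0 0.22 100" --pt "0 0 0 0 0 0.22 100"

```text
time: 6.12
ee_pos: [0.4957, -0.1911, 0.189]
eef_rot: [0.079, 0.963, 0.044, 0.254]
ft_force: [0.3, -0.3, -0.0]
width: 0.0871
```

```bash
python3 -c "
from h import *
s=r.read_state(); print(s['time'],np.round(s['joint_positions'],3),s['ee_pos'],s['eef_rot'])"
```

```text
6.125 [-0.434 -0.298  0.79   2.187 -0.031  0.696  1.81 ] [ 0.4957316  -0.19111151  0.18899295] [0.07910794 0.9629183  0.04419887 0.25411952]
```

Emit:
play_rows --pt "0 0 -0.05 0 0 0.115 100" --pt "0 0 -0.1 0 0 0.23 100" --pt "0 0 -0.1 0 0 0.345 100" --pt "0 0 -0.1 0 0 0.46 100" --pt "0 0 -0.1 0 0 0.575 100"

```text
time: 6.75
ee_pos: [0.486, -0.1918, 0.2067]
eef_rot: [0.492, 0.831, 0.151, 0.209]
ft_force: [-0.5, -0.9, 1.0]
width: 0.0867
```

Emit:
play_rows --pt "0 0 0 0 0 0.115 100" --pt "0 0 0 0 0 0.23 100" --pt "0 0 0 0 0 0.345 100" --pt "0 0 0 0 0 0.46 100" --pt "0 0 0 0 0 0.575 100"

```text
time: 7.38
ee_pos: [0.486, -0.1918, 0.2067]
eef_rot: [0.806, 0.533, 0.227, 0.122]
ft_force: [0.6, 0.7, -1.1]
width: 0.0873
```

Emit:
play_rows --pt "0 0 0 0 0 0.115 100" --pt "0 0 0 0 0 0.23 100" --pt "0 0 0 0 0 0.345 100" --pt "0 0 0 0 0 0.46 100" --pt "0 0 0 0 0 0.575 100"

```text
time: 8.0
ee_pos: [0.486, -0.1918, 0.2067]
eef_rot: [0.958, 0.128, 0.258, 0.011]
ft_force: [0.2, 0.5, -0.9]
width: 0.0868
```

```bash
cat > pp.py <<'E'
from b import *
s=r.read_state(); print(s['time'],np.round(s['joint_positions'],3),s['ee_pos'],s['eef_rot'],s["ft_force"])
R=prot(.21,np.pi/6); p=np.array([.603,-.228,.0435])
T=np.column_stack([R[:,0],-R[:,1],-R[:,2]])
for h in(.1,.012): plan(p+R[:,2]*h,T)
E
python3 pp.py
```

```text
8.0 [ 0.125 -0.216  0.307  2.161 -0.282  0.749 -0.7  ] [ 0.48598633 -0.19179569  0.2066949 ] [0.95750008 0.12832286 0.25808834 0.01082785] [ 0.23706876  0.4517645  -0.85343638]
shift [0.037 0.274 0.491] turn [0.038 0.004 0.046]
shift [0.041 0.248 0.93 ] turn [0.038 0.004 0.046]
```

Joints are comfortable now. Next is the approach.

Emit:
play_rows --pt "0.02 0.1 0.12 0.015 0.002 0.02 100" --pt "0.035 0.2 0.3 0.038 0.004 0.046 100" --pt "0.039 0.265 0.45 0.038 0.004 0.046 100" --pt "0.039 0.265 0.55 0.038 0.004 0.046 100" --pt "0.039 0.265 0.55 0.038 0.004 0.046 100"

```text
time: 8.62
ee_pos: [0.5594, -0.2355, 0.1183]
eef_rot: [0.961, 0.104, 0.256, -0.027]
ft_force: [0.6, 0.2, 0.3]
width: 0.0872
```

```bash
cat >> pp.py <<'E'
w=cam("wrist"); 
import sys; save(w,sys.argv[1])
E
python3 pp.py w2
```

```text
8.625 [ 0.106  0.153  0.442  2.04  -0.685  0.678 -0.343] [ 0.55943651 -0.23545046  0.11831867] [ 0.96072694  0.10385784  0.25588648 -0.0271922 ] [0.59784771 0.21723276 0.28933508]
shift [ 0.004  0.009 -0.066] turn [-0.001  0.002  0.003]
shift [0.005 0.01  0.374] turn [-0.001  0.002  0.003]
```

View pics/w2.png

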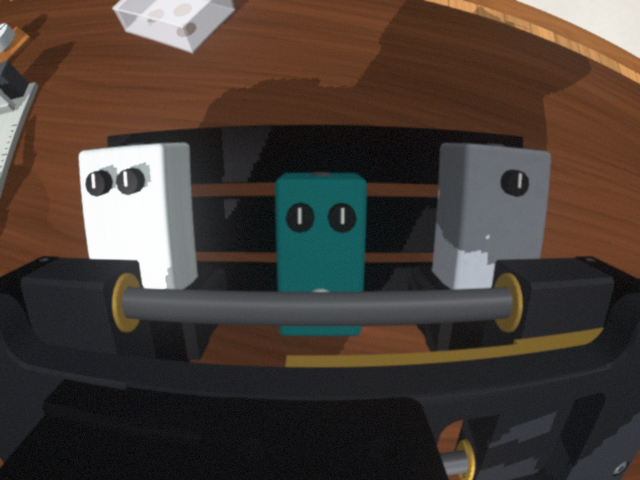

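The pedal is centred at about (320,255) and square between the fingers, so I'm descending.

Emit:
play_rows --pt "0.002 0.005 0.1 0 0 0 100" --pt "0.005 0.01 0.2 0 0 0 100" --pt "0.005 0.01 0.3 0 0 0 100" --pt "0.005 0.01 0.37 0 0 0 100" --pt "0.005 0.01 0.37 0 0 0 100" --squeeze 25

```text
time: 9.3
ee_pos: [0.5974, -0.2299, 0.0567]
eef_rot: [0.96, 0.102, 0.257, -0.027]
ft_force: [-0.4, -0.2, 0.1]
width: 0.087
```

```bash
python3 pp.py w3
```

```text
9.3 [ 0.137  0.314  0.375  2.011 -0.866  0.585 -0.207] [ 0.5973848  -0.22989071  0.05673961] [ 0.96046789  0.10240822  0.25743445 -0.02723045] [-0.36738177 -0.23878305  0.13369974]
shift [-0.008 -0.004 -0.428] turn [-0.001 -0.     0.001]
shift [-0.008 -0.003  0.012] turn [-0.001 -0.     0.001]
```

Emit:
play_rows --pt "0 0 0 0 0 0 40" --pt "0 0 0 0 0 0 0" --pt "0 0 0 0 0 0 0" --pt "0 0 0 0 0 0 0" --pt "0 0 0 0 0 0 0" --squeeze 25

```text
time: 9.98
ee_pos: [0.5974, -0.23, 0.057]
eef_rot: [0.96, 0.102, 0.258, -0.027]
ft_force: [-1.1, 0.5, 2.4]
width: 0.05
```

Emit:
play_rows --pt "0 0 -0.03 0 0 0 0" --pt "0 0 -0.1 0 0 0 0" --pt "0 0 -0.2 0 0 0 0" --pt "0 0 -0.35 0 0 0 0" --pt "0 0 -0.5 0 0 0 0"

```text
time: 10.6
ee_pos: [0.547, -0.2411, 0.1443]
eef_rot: [0.961, 0.101, 0.257, -0.027]
ft_force: [-0.1, -0.1, -2.8]
width: 0.05
```

```bash
python3 - <<'E'
from b import *
s=r.read_state(); print(s['time'],np.round(s['joint_positions'],3),s['ee_pos'],s["ft_force"],s["width"])
C={n:cam(n) for n in("top","side")}
obs=[]
for l in GP(0,0):
    for n in C:
        q=eyes.landmark_of(C[n],l)
        if q and q[0]["p"]>.5: obs.append((C[n],l,np.array(q[0]["xy"])))
g=fitg(obs,[.608,.186,.2,.01,.05])
for n in C: 
    q=eyes.regions_of(C[n],"pedal"); print(n,[(x["xy"],x["p"]) for x in q[:2]])
try:
    p=fitped([C["top"],C["side"]],s["ee_pos"]+np.array([.01,0,-.01]).tolist()+[.21] if 0 else [*(s["ee_pos"]+np.array([.006,0,-.011])),.21],np.pi/6)
    R=prot(.21,np.pi/6); print("pedal rel tcp in pedal frame",R.T@(p[:3]-s["ee_pos"]))
except Exception as e: print(e)
save(dict(image=np.vstack([C["top"]["image"][100:320,150:640],C["side"]["image"][100:400,150:640]])),"lift")
E
```

```text
10.6 [ 0.094  0.096  0.471  2.037 -0.624  0.722 -0.392] [ 0.54698782 -0.24108886  0.14428218] [-0.06113709 -0.1401618  -2.83656709] 0.05001196250329783
gauge [0.6091 0.1868 0.1818 0.0064 0.0011]
   gauge [-1.7  0.8]   anvil_face [ 0.  -1.9]   anvil_face [0.  0.5]   jaw_face [-0.1 -2.2]   jaw_back [-90.9 -60.3]   jaw_back [-0.6  2.6]   lock_tip [1.2 1.1]   lock_tip [-2.7  0.2]
top [([510.0, 236.7], 0.86)]
side [([275.5, 292.1], 0.73), ([400.4, 387.0], 0.7)]
reg p 0.86 1613
reg p 0.73 204
pedal fit [ 0.6254 -0.3716 -0.2286  0.5362] cost 1.35
pedal rel tcp in pedal frame [-0.14359284 -0.14395901 -0.34770185]
```

View pics/lift.png

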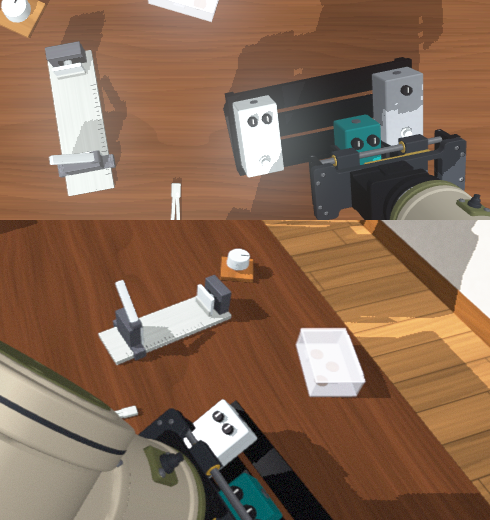

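The pedal is in the grip: 50 mm width, about 2.8 N of weight. The caliper is unobstructed. Next I level the pedal and lift it.

```bash
cat > g.py <<'E'
from b import *
import sys
G=np.array([.6085,.1866,0]); RG=Rn.from_euler('z',.187).as_matrix()
def gp(x,y,z): return G+RG@np.array([x,y,z])
TD=np.column_stack([RG[:,0],-RG[:,1],-RG[:,2]])
def st():
    s=r.read_state(); print(round(s['time'],2),np.round(s['joint_positions'],3),"tcp in gauge",(RG.T@(s['ee_pos']-G)).round(4),"F",(RG.T@s["ft_force"]).round(1),s["width"].round(4)); return s
E
python3 -c "
from g import *
s=st(); plan(np.array([.54,-.2,.26]),TD)"
```

```text
Traceback (most recent call last):
  File "g.py", line 7, in st
    s=r.read_state(); print(round(s['time'],2),np.round(s['joint_positions'],3),"tcp in gauge",(RG.T@(s['ee_pos']-G)).round(4),"F",(RG.T@s["ft_force"]).round(1),s["width"].round(4)); return s
                                                                                                                                                                 ^^^^^^^^^^^^^^^^
AttributeError: 'float' object has no attribute 'round'
```

```bash
sed -i 's/s\["width"\].round(4)/round(s["width"],4)/' g.py
python3 -c "
from g import *
s=st(); plan(np.array([.54,-.2,.26]),TD)"
```

```text
11.4 [ 0.094  0.1    0.469  2.036 -0.628  0.72  -0.389] tcp in gauge [-0.1383 -0.4086  0.1433] F [ 0.4  0.  -3.3] 0.0496
shift [ 0.293 -0.207 -0.505] turn [-0.004 -0.334  0.015]
```

Emit:
play_rows --pt "0.05 -0.03 -0.1 0 -0.06 0.003 0" --pt "0.12 -0.08 -0.2 -0.001 -0.13 0.006 0" --pt "0.18 -0.13 -0.31 -0.002 -0.2 0.009 0" --pt "0.24 -0.17 -0.41 -0.003 -0.27 0.012 0" --pt "0.293 -0.207 -0.505 -0.004 -0.334 0.015 0"

```text
time: 12.02
ee_pos: [0.5404, -0.1995, 0.2616]
eef_rot: [0.996, 0.093, -0.001, 0.001]
ft_force: [0.0, -0.4, -3.7]
width: 0.0502
```

```bash
python3 -c "
from g import *
s=st(); plan(gp(-.0,0,.26),TD)"
```

```text
12.03 [-0.102  0.21   0.443  1.557 -0.089  1.397 -1.036] tcp in gauge [-0.1387 -0.3667  0.2616] F [-0.1 -0.4 -3.7] 0.0502
shift [ 0.694 -1.834  0.005] turn [0.001 0.002 0.   ]
```

Emit:
play_rows --pt "0.02 -0.15 0 0 0 0 0" --pt "0.06 -0.4 0 0 0 0 0" --pt "0.1 -0.65 0 0 0 0 0" --pt "0.1 -0.85 0 0 0 0 0" --pt "0.1 -0.95 0 0 0 0 0"

```text
time: 12.65
ee_pos: [0.5241, -0.0067, 0.2602]
eef_rot: [0.995, 0.095, 0.0, -0.0]
ft_force: [0.6, -0.5, -3.8]
width: 0.0496
```

Emit:
play_rows --pt "0 -0.15 0 0 0 0 0" --pt "0 -0.4 0 0 0 0 0" --pt "0 -0.65 0 0 0 0 0" --pt "0 -0.8 0 0 0 0 0" --pt "0 -0.88 0 0 0 0 0"

```text
time: 13.28
ee_pos: [0.4912, 0.165, 0.2601]
eef_rot: [0.996, 0.094, -0.0, -0.0]
ft_force: [-0.0, -0.2, -3.5]
width: 0.05
```

```bash
python3 - <<'E'
from g import *
s=st(); 
C={n:cam(n) for n in("wrist","side","top")}; obs=[]
for l in GP(0,0):
    for n in C:
        q=eyes.landmark_of(C[n],l)
        if q and q[0]["p"]>.5: obs.append((C[n],l,np.array(q[0]["xy"]))); print(n,l,q[0]["xy"],round(q[0]["p"],2))
fitg(obs,[.6085,.1866,.187,.008,.02])
fitg([o for o in obs if o[0] is C["wrist"]],[.6085,.1866,.187,.008,.02])
save(C["wrist"],"w4")
plan(gp(.024,0,.2),TD)
E
```

```text
13.28 [-0.538  0.074  0.134  1.691 -0.01   1.378 -1.785] tcp in gauge [-0.1193  0.0006  0.2601] F [-0.1 -0.2 -3.5] 0.05
wrist gauge [316.8, 97.1] 0.66
side gauge [316.0, 207.9] 0.86
top gauge [230.9, 221.6] 0.56
wrist anvil_face [315.0, 26.0] 0.77
side anvil_face [350.0, 185.5] 0.63
top anvil_face [218.5, 176.7] 0.56
wrist jaw_face [318.4, 154.7] 0.62
side jaw_face [290.0, 210.9] 0.82
wrist jaw_back [600.5, 177.9] 0.7
side jaw_back [271.9, 207.5] 0.7
wrist lock_tip [279.6, 171.5] 0.96
side lock_tip [271.1, 161.0] 0.63
gauge [0.6088 0.1866 0.2271 0.0115 0.0564]
   gauge [0.7 1.6]   gauge [-0. -1.]   gauge [-1.2 -0.6]   anvil_face [-0.2  0.7]   anvil_face [ 0.8 -0.4]   anvil_face [ 0.3 -1.7]   jaw_face [ 1.2 -4.7]   jaw_face [-0.8 -0. ]   jaw_back [-279.7    1. ]   jaw_back [2.5 3.3]   lock_tip [0.3 0.2]   lock_tip [-1.3  0.5]
gauge [0.6103 0.186  0.2448 0.0101 0.1118]
   gauge [1.5 0.4]   anvil_face [-0.8 -0.4]   jaw_face [ 3.1 -4.8]   jaw_back [-277.3    0.9]   lock_tip [-0.   0.8]
shift [ 0.716 -0.006  0.3  ] turn [0. 0. 0.]
```

View pics/w4.png

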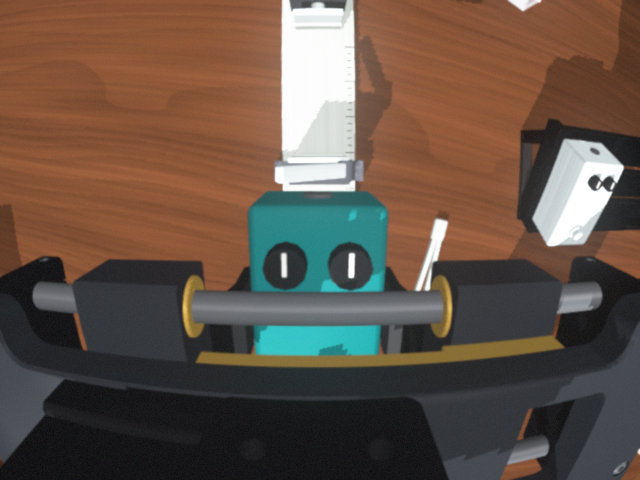

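The pedal hangs centred. The plate edges show at about x=282 and 355, running almost vertically, so the tool and caliper are nearly aligned. I'll measure the yaw from those edges.

```bash
python3 - <<'E'
from g import *
s=r.read_state(); c=cam("wrist"); im=cv2.cvtColor(c["image"],cv2.COLOR_RGB2GRAY).astype(float)
L=[];Rr=[]
for row in range(40,150,4):
    gx=np.diff(cv2.GaussianBlur(im,(3,3),0)[row]); 
    a=268+np.argmax(gx[268:296]); b=340+np.argmin(gx[340:372])
    L.append(atz(c,[a+.5,row],.01)[:2]);Rr.append(atz(c,[b+.5,row],.01)[:2])
for P in(L,Rr):
    P=np.array(P); f=cv2.fitLine(P.astype(np.float32),cv2.DIST_HUBER,0,.001,.001).ravel(); 
    n=np.array([-f[1],f[0]]); n*=np.sign(n[1]); print("yaw",np.arctan(f[1]/f[0]),"lateral at G", (f[2:]-G[:2])@n, "resid",np.std((P-f[2:])@n))
E
```

```text
yaw 0.18844585 lateral at G 0.039621330490510524 resid 0.00043608308149587275
yaw 0.18791509 lateral at G -0.0407304897513881 resid 0.0002696349084580662
```

Yaw is 0.188 and the lateral error is 0.5 mm, so the estimate is confirmed. Moving over the plate and lowering.

Emit:
play_rows --pt "0.12 0 0 0 0 0 0" --pt "0.3 0 0 0 0 0 0" --pt "0.5 0 0 0 0 0 0" --pt "0.65 0 0.02 0 0 0 0" --pt "0.71 -0.003 0.1 0 0 0 0"

```text
time: 14.85
ee_pos: [0.6324, 0.1905, 0.2395]
eef_rot: [0.996, 0.093, 0.0, 0.0]
ft_force: [-1.1, -1.2, -3.7]
width: 0.0495
```

Emit:
play_rows --pt "0 0 0.15 0 0 0 0" --pt "0 0 0.35 0 0 0 0" --pt "0 0 0.55 0 0 0 0" --pt "0 0 0.7 0 0 0 0" --pt "0 0 0.75 0 0 0 0"

```text
time: 15.48
ee_pos: [0.6289, 0.1898, 0.0874]
eef_rot: [0.996, 0.094, -0.002, 0.001]
ft_force: [-0.3, -0.0, -3.3]
width: 0.0499
```

Emit:
play_rows --pt "0 0 0.08 0 0 0 0" --pt "0 0 0.16 0 0 0 0" --pt "0 0 0.2 0 0 0 0" --pt "0 0 0.2 0 0 0 0"

```text
time: 15.98
ee_pos: [0.6307, 0.1901, 0.0495]
eef_rot: [0.996, 0.093, -0.001, 0.0]
ft_force: [0.0, -0.4, -2.8]
width: 0.0502
```

```bash
python3 - <<'E'
from g import *
s=st(); plan(gp(.022,0,.024),TD)
c=cam("side"); save(dict(image=cv2.resize(c["image"][90:270,200:440],None,fx=2,fy=2)),"place")
E
```

```text
15.97 [-0.474  0.544  0.15   1.552 -0.089  1.054 -1.685] tcp in gauge [ 0.0225 -0.0007  0.0495] F [-0.  -0.4 -2.8] 0.0502
shift [-0.002 -0.004  0.128] turn [0.    0.001 0.   ]
```

View pics/place.png

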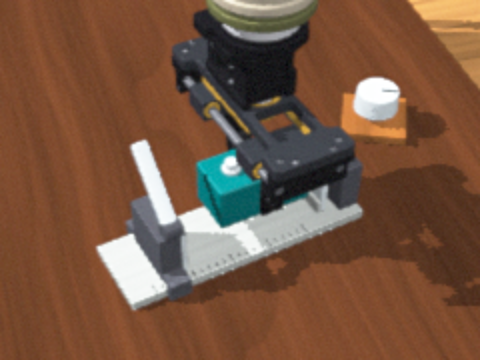

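The pedal is level between the jaw and anvil, a little above the plate. I'll lower it slowly to contact.

Emit:
play_rows --pt "0 -0.003 0.03 0 0 0 0" --pt "0 -0.003 0.06 0 0 0 0" --pt "0 -0.003 0.085 0 0 0 0" --pt "0 -0.003 0.1 0 0 0 0" --pt "0 -0.003 0.1 0 0 0 0"

```text
time: 16.65
ee_pos: [0.6307, 0.1907, 0.0298]
eef_rot: [0.996, 0.093, -0.0, 0.0]
ft_force: [0.6, -0.4, -3.4]
width: 0.0498
```

Emit:
play_rows --pt "0 0 0.005 0 0 0 0" --pt "0 0 0.01 0 0 0 0" --pt "0 0 0.015 0 0 0 0" --pt "0 0 0.015 0 0 0 0"

```text
time: 17.15
ee_pos: [0.6308, 0.1907, 0.027]
eef_rot: [0.996, 0.093, -0.0, 0.0]
ft_force: [-0.3, -0.6, -4.1]
width: 0.0499
```

Emit:
play_rows --pt "0 0 0.005 0 0 0 0" --pt "0 0 0.01 0 0 0 0" --pt "0 0 0.01 0 0 0 0"

```text
time: 17.52
ee_pos: [0.6308, 0.1907, 0.0249]
eef_rot: [0.996, 0.093, -0.0, 0.0]
ft_force: [0.6, 0.5, -3.3]
width: 0.0494
```

Emit:
play_rows --pt "0 0 0.005 0 0 0 0" --pt "0 0 0.005 0 0 0 0"

```text
time: 17.77
ee_pos: [0.6308, 0.1907, 0.0239]
eef_rot: [0.996, 0.093, -0.0, 0.0]
ft_force: [0.3, -0.5, -3.6]
width: 0.0501
```

Emit:
play_rows --pt "0 0 0.005 0 0 0 0" --pt "0 0 0.005 0 0 0 0"

```text
time: 18.02
ee_pos: [0.6308, 0.1907, 0.0229]
eef_rot: [0.996, 0.093, -0.0, 0.0]
ft_force: [0.6, -0.4, -3.8]
width: 0.0496
```

Emit:
play_rows --pt "0 0 0.005 0 0 0 0" --pt "0 0 0.005 0 0 0 0"

```text
time: 18.27
ee_pos: [0.6308, 0.1907, 0.022]
eef_rot: [0.996, 0.093, -0.0, 0.0]
ft_force: [0.0, -0.1, -2.6]
width: 0.0499
```

Emit:
play_rows --pt "0 0 0.005 0 0 0 0" --pt "0 0 0.005 0 0 0 0"

```text
time: 18.52
ee_pos: [0.6307, 0.1907, 0.0209]
eef_rot: [0.996, 0.093, -0.0, 0.0]
ft_force: [-0.6, -0.6, -3.6]
width: 0.0496
```

Emit:
play_rows --pt "0 0 0.005 0 0 0 0" --pt "0 0 0.005 0 0 0 0"

```text
time: 18.77
ee_pos: [0.6308, 0.1907, 0.0199]
eef_rot: [0.996, 0.093, -0.0, 0.0]
ft_force: [-0.9, 0.2, -4.3]
width: 0.0497
```

Emit:
play_rows --pt "0 0 0.005 0 0 0 0" --pt "0 0 0.005 0 0 0 0"

```text
time: 19.02
ee_pos: [0.6307, 0.1907, 0.0189]
eef_rot: [0.996, 0.093, -0.0, 0.0]
ft_force: [0.0, -0.4, -2.8]
width: 0.0499
```

Emit:
play_rows --pt "0 0 0.005 0 0 0 0" --pt "0 0 0.005 0 0 0 0"

```text
time: 19.27
ee_pos: [0.6309, 0.1908, 0.0182]
eef_rot: [0.996, 0.093, -0.0, 0.0]
ft_force: [0.0, -0.9, -2.3]
width: 0.0498
```

Emit:
play_rows --pt "0 0 0.005 0 0 0 0" --pt "0 0 0.005 0 0 0 0"

```text
time: 19.52
ee_pos: [0.6309, 0.1908, 0.0182]
eef_rot: [0.996, 0.093, -0.0, 0.0]
ft_force: [-5.3, -1.0, 6.6]
width: 0.0495
```

Contact made at TCP z = 18 mm. Releasing.

Emit:
play_rows --pt "0 0 0 0 0 0 60" --pt "0 0 0 0 0 0 75" --pt "0 0 0 0 0 0 85" --pt "0 0 0 0 0 0 90"

```text
time: 20.02
ee_pos: [0.6308, 0.1908, 0.017]
eef_rot: [0.996, 0.093, -0.0, 0.0]
ft_force: [-0.4, -0.0, 0.1]
width: 0.0735
```

Emit:
play_rows --pt "0 0 -0.05 0 0 0 90" --pt "0 0 -0.2 0 0 0 90" --pt "0 0 -0.45 0 0 0 90" --pt "0 0 -0.7 0 0 0 90" --pt "0 0 -0.9 0 0 0 90"

```text
time: 20.65
ee_pos: [0.6312, 0.1909, 0.2004]
eef_rot: [0.996, 0.093, 0.001, -0.0]
ft_force: [1.8, 0.0, -0.6]
width: 0.0782
```

```bash
python3 - <<'E'
from g import *
s=st()
C={n:cam(n) for n in("top","side")}
p=fitped([C["side"]],[*gp(.022,0,.01),.187],0)
print("in gauge",RG.T@(p[:3]-G))
Rx=RG@Rn.from_euler('y',35,degrees=True).as_matrix()  # check sign below
a=np.radians(35); z=RG@np.array([np.sin(a),0,-np.cos(a)])
for nm,y in(("y=-gy",-RG[:,1]),("y=+gy",RG[:,1])):
    T=np.column_stack([np.cross(y,z),y,z]); print(nm); plan(gp(-.14,0,.16),T)
save(dict(image=cv2.resize(C["side"]["image"][90:270,200:440],None,fx=2,fy=2)),"placed")
E
```

```text
20.65 [-0.487  0.417  0.169  1.403 -0.07   1.326 -1.699] tcp in gauge [ 0.0231 -0.      0.2004] F [ 1.7 -0.3 -0.6] 0.0782
reg p 0.78 1677
pedal fit [ 0.6408  0.2242 -0.0255  0.1856] cost 0.057
in gauge [ 0.03873895  0.03091463 -0.02553595]
y=-gy
shift [-0.822  0.001  0.199] turn [-0.     0.386 -0.   ]
y=+gy
shift [-0.822  0.001  0.199] turn [5.970e-01 1.000e-03 1.909e+00]
```

View pics/placed.png

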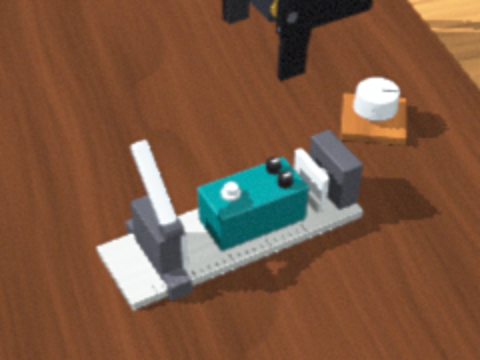

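The pedal stands flat on the plate, aligned, with the lever up. Next is moving behind the jaw with the fingers shut and leaned 35°.

Emit:
play_rows --pt "-0.1 0 0 0 0 0 50" --pt "-0.35 0 0 0 0.08 0 0" --pt "-0.6 0 0 0 0.18 0 0" --pt "-0.8 0 0 0 0.29 0 0" --pt "-0.865 0 0 0 0.386 0 0"

```text
time: 21.42
ee_pos: [0.4595, 0.1589, 0.1971]
eef_rot: [0.951, 0.09, 0.295, -0.028]
ft_force: [-0.1, 0.1, 0.9]
width: 0.0365
```

```bash
cat >> g.py <<'E'
a=np.radians(35); _z=RG@np.array([np.sin(a),0,-np.cos(a)]); TL=np.column_stack([np.cross(-RG[:,1],_z),-RG[:,1],_z])
E
python3 -c "
from g import *
s=st(); plan(gp(-.15,0,.08),TL);plan(gp(-.13,0,.031),TL)"
```

```text
21.43 [-0.564 -0.377 -0.021  2.343  0.36   0.642 -2.198] tcp in gauge [-0.1515  0.0004  0.1971] F [-0.1  0.2  0.9] 0.0365
shift [-0.326  0.003  0.487] turn [-0.001  0.005  0.001]
shift [-0.382  0.003  0.745] turn [-0.001  0.005  0.001]
```

Emit:
play_rows --pt "-0.08 0 0.12 0 0.001 0 0" --pt "-0.16 0.001 0.25 0 0.003 0 0" --pt "-0.25 0.002 0.37 0 0.005 0 0" --pt "-0.326 0.003 0.487 0 0.005 0 0" --pt "-0.326 0.003 0.487 0 0.005 0 0"

```text
time: 22.05
ee_pos: [0.4635, 0.1581, 0.1156]
eef_rot: [0.949, 0.095, 0.3, -0.021]
ft_force: [-0.0, -0.4, -0.3]
width: 0.0006
```

```bash
python3 -c "
from g import *
s=st(); plan(gp(-.13,0,.031),TL)"
```

```text
22.05 [ 0.079 -0.235 -0.607  2.415  0.239  0.358 -2.125] tcp in gauge [-0.1478 -0.0011  0.1156] F [-0.1 -0.4 -0.3] 0.0006
shift [-0.169 -0.012  0.397] turn [0.006 0.    0.01 ]
```

Joint 4 is at its limit with this lean, so I'll use 23° instead, which still clears the lever.

```bash
cat >> g.py <<'E'
def TLn(d,x=0):
    a=np.radians(d); z=RG@np.array([np.sin(a),0,-np.cos(a)]); return np.column_stack([np.cross(-RG[:,1],z),-RG[:,1],z])
E
python3 -c "
from g import *
s=st(); plan(gp(-.125,0,.115),TLn(23));plan(gp(-.125,0,.031),TLn(23))"
```

```text
22.05 [ 0.079 -0.235 -0.607  2.415  0.239  0.358 -2.125] tcp in gauge [-0.1478 -0.0011  0.1156] F [-0.1 -0.4 -0.3] 0.0006
shift [ 0.092 -0.005  0.068] turn [ 0.007 -0.133  0.01 ]
shift [-0.149 -0.012  0.412] turn [ 0.007 -0.133  0.01 ]
```

Emit:
play_rows --pt "0.04 -0.002 0.03 0.003 -0.05 0.005 0" --pt "0.08 -0.004 0.06 0.007 -0.1 0.01 0" --pt "0.092 -0.005 0.068 0.007 -0.133 0.01 0" --pt "0.092 -0.005 0.068 0.007 -0.133 0.01 0"

```text
time: 22.55
ee_pos: [0.4866, 0.1635, 0.1155]
eef_rot: [0.976, 0.09, 0.199, -0.019]
ft_force: [-0.0, -0.3, -0.2]
width: 0.0004
```

```bash
python3 -c "
from g import *
s=st(); plan(gp(-.125,0,.07),TLn(23));plan(gp(-.125,0,.031),TLn(23))"
```

```text
22.55 [ 0.034 -0.063 -0.508  2.203  0.143  0.612 -1.966] tcp in gauge [-0.1241  0.      0.1155] F [-0.1 -0.3 -0.2] 0.0004
shift [-0.093  0.     0.208] turn [-0.    -0.    -0.001]
shift [-0.169  0.001  0.387] turn [-0.    -0.    -0.001]
```

Emit:
play_rows --pt "-0.04 0 0.1 0 0 0 0" --pt "-0.085 0 0.2 0 0 0 0" --pt "-0.13 0 0.3 0 0 0 0" --pt "-0.169 0 0.387 0 0 0 0" --pt "-0.169 0 0.387 0 0 0 0"

```text
time: 23.18
ee_pos: [0.4835, 0.163, 0.0297]
eef_rot: [0.976, 0.091, 0.198, -0.019]
ft_force: [-0.1, -0.8, -0.3]
width: 0.0005
```

```bash
python3 -c "
from g import *
s=st(); plan(gp(-.105,0,.031),TLn(23)); plan(gp(-.06,0,.031),TLn(23))"
```

```text
23.18 [ 0.006  0.101 -0.511  2.278  0.416  0.423 -2.228] tcp in gauge [-0.1272  0.      0.0297] F [-0.2 -0.7 -0.3] 0.0005
shift [0.105 0.    0.037] turn [-0.     0.001 -0.   ]
shift [0.312 0.    0.125] turn [-0.     0.001 -0.   ]
```

Emit:
play_rows --pt "0.02 0 0.006 0 0 0 0" --pt "0.05 0 0.014 0 0 0 0" --pt "0.08 0 0.026 0 0 0 0" --pt "0.11 0 0.039 0 0 0 0" --pt "0.14 0 0.052 0 0 0 0"

```text
time: 23.8
ee_pos: [0.5147, 0.1689, 0.0325]
eef_rot: [0.976, 0.091, 0.198, -0.019]
ft_force: [-7.1, -1.3, 5.7]
width: 0.0005
```

```bash
python3 -c "
from g import *
s=st()"
```

```text
23.8 [ 2.000e-03  1.610e-01 -4.940e-01  2.206e+00  4.480e-01  4.420e-01
 -2.229e+00] tcp in gauge [-0.0955  0.      0.0325] F [-7.2  0.   5.7] 0.0005
```

Emit:
play_rows --pt "0.028 0 0.012 0 0 0 0" --pt "0.056 0 0.024 0 0 0 0" --pt "0.084 0 0.036 0 0 0 0" --pt "0.112 0 0.048 0 0 0 0" --pt "0.13 0 0.055 0 0 0 0"

```text
time: 24.42
ee_pos: [0.5423, 0.1743, 0.0325]
eef_rot: [0.976, 0.091, 0.198, -0.019]
ft_force: [-6.5, -0.5, 5.1]
width: 0.0004
```

```bash
python3 - <<'E'
from g import *
s=st(); plan(gp(-.055,0,.031),TLn(23))
c=cam("side"); save(dict(image=cv2.resize(c["image"][90:270,200:440],None,fx=2,fy=2)),"push")
for l in("jaw_face","jaw_back","anvil_face","lock_tip"):
    q=eyes.landmark_of(c,l)
    if q: print(l,q[0]["xy"],round(q[0]["p"],2))
E
```

```text
24.43 [-0.004  0.218 -0.479  2.141  0.473  0.458 -2.228] tcp in gauge [-0.0673  0.0002  0.0325] F [-6.5  0.7  5.1] 0.0004
shift [0.054 0.001 0.031] turn [-0.     0.    -0.001]
jaw_face [302.3, 205.5] 0.6
jaw_back [289.2, 200.1] 0.77
anvil_face [351.9, 188.2] 0.79
lock_tip [285.1, 156.2] 0.94
```

Emit:
play_rows --pt "0.009 0 0.004 0 0 0 0" --pt "0.018 0 0.008 0 0 0 0" --pt "0.027 0 0.0115 0 0 0 0" --pt "0.036 0 0.015 0 0 0 0" --pt "0.036 0 0.015 0 0 0 0"

```text
time: 25.3
ee_pos: [0.5495, 0.1756, 0.0325]
eef_rot: [0.976, 0.091, 0.198, -0.019]
ft_force: [-8.3, 0.1, 4.6]
width: 0.0004
```

Emit:
play_rows --pt "0.007 0 0.003 0 0 0 0" --pt "0.014 0 0.006 0 0 0 0" --pt "0.021 0 0.009 0 0 0 0" --pt "0.021 0 0.009 0 0 0 0"

```text
time: 25.8
ee_pos: [0.5539, 0.1765, 0.0325]
eef_rot: [0.976, 0.091, 0.198, -0.019]
ft_force: [-7.6, 0.9, 4.5]
width: 0.0004
```

Emit:
play_rows --pt "0.005 0 0.002 0 0 0 0" --pt "0.01 0 0.004 0 0 0 0" --pt "0.014 0 0.006 0 0 0 0" --pt "0.014 0 0.006 0 0 0 0"

```text
time: 26.3
ee_pos: [0.5565, 0.177, 0.0324]
eef_rot: [0.976, 0.091, 0.198, -0.019]
ft_force: [-11.7, -0.6, 9.1]
width: 0.0005
```

Emit:
play_rows --pt "0.005 0 0.002 0 0 0 0" --pt "0.009 0 0.004 0 0 0 0" --pt "0.009 0 0.004 0 0 0 0"

```text
time: 26.68
ee_pos: [0.5581, 0.1773, 0.0323]
eef_rot: [0.976, 0.091, 0.198, -0.018]
ft_force: [-14.8, -1.3, 11.3]
width: 0.0008
```

Emit:
play_rows --pt "0.004 0 0.0015 0 0 0 0" --pt "0.008 0 0.003 0 0 0 0" --pt "0.008 0 0.003 0 0 0 0" --pt "0.008 0 0.003 0 0 0 0"

```text
time: 27.18
ee_pos: [0.5594, 0.1776, 0.0323]
eef_rot: [0.976, 0.091, 0.198, -0.018]
ft_force: [-18.0, -1.2, 13.1]
width: 0.0005
```

```bash
python3 - <<'E'
from g import *
for k in range(4):
    s=st(); c=cam("side")
save(dict(image=cv2.resize(c["image"][110:250,240:410],None,fx=4,fy=4,interpolation=cv2.INTER_CUBIC)),"pressed")
E
```

```text
27.18 [-0.008  0.253 -0.47   2.099  0.484  0.471 -2.224] tcp in gauge [-0.0499  0.0002  0.0323] F [-17.9   2.2  13.1] 0.0005
27.23 [-0.008  0.253 -0.47   2.099  0.484  0.471 -2.224] tcp in gauge [-0.0499  0.0003  0.0323] F [-17.5   1.6  12.6] 0.0006
27.27 [-0.008  0.253 -0.47   2.099  0.484  0.471 -2.224] tcp in gauge [-0.0499  0.0003  0.0322] F [-17.9   1.5  14.1] 0.0006
27.32 [-0.008  0.253 -0.47   2.099  0.484  0.471 -2.224] tcp in gauge [-0.0499  0.0003  0.0322] F [-17.9   2.7  14. ] 0.0006
```

View pics/pressed.png

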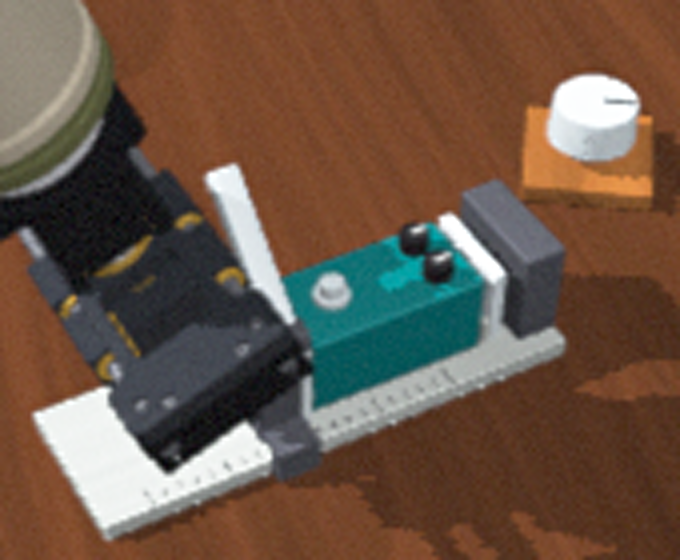

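The pedal sits between the jaw and the deflected anvil, with a push of about 18 N including the friction. I'll go 0.8 mm further for margin, hold, then back off.

Emit:
play_rows --pt "0.0035 0 0.0015 0 0 0 0" --pt "0.0035 0 0.0015 0 0 0 0" --pt "0.0035 0 0.0015 0 0 0 0" --pt "0.0035 0 0.0015 0 0 0 0" --pt "0.0035 0 0.0015 0 0 0 0"

```text
time: 28.0
ee_pos: [0.5601, 0.1777, 0.0322]
eef_rot: [0.976, 0.091, 0.197, -0.018]
ft_force: [-18.8, -2.2, 14.7]
width: 0.0005
```

Emit:
play_rows --pt "-0.01 0 -0.004 0 0 0 0" --pt "-0.04 0 -0.016 0 0 0 0" --pt "-0.1 0 -0.04 0 0 0 0" --pt "-0.18 0 -0.07 0 0 0 0" --pt "-0.18 0 -0.07 0 0 0 0"

```text
time: 28.62
ee_pos: [0.5231, 0.1701, 0.0316]
eef_rot: [0.976, 0.091, 0.199, -0.018]
ft_force: [0.9, 0.1, 0.8]
width: 0.0006
```

```bash
python3 - <<'E'
from g import *
s=st()
C={n:cam(n) for n in("top","side")}; obs=[]
for l in GP(0,0):
    for n in C:
        q=eyes.landmark_of(C[n],l)
        if q and q[0]["p"]>.5: obs.append((C[n],l,np.array(q[0]["xy"])))
fitg(obs,[.6085,.1866,.187,.06,.02])
plan(gp(-.125,0,.2),TLn(23))
E
```

```text
28.62 [-1.000e-03  1.800e-01 -4.880e-01  2.188e+00  4.610e-01  4.440e-01
 -2.233e+00] tcp in gauge [-0.087  -0.0003  0.0316] F [ 0.9 -0.1  0.8] 0.0006
gauge [0.6109 0.187  0.188  0.0572 0.0083]
   gauge [-1.9 -2.8]   gauge [-2. -0.]   anvil_face [ 0.3 -0.9]   anvil_face [-1.5  2.9]   jaw_face [-0.1 -2.3]   jaw_face [ 0.1 -0.8]   jaw_back [-1.5  1. ]   jaw_back [0.5 4.9]   lock_tip [ 0.7 -0.2]   lock_tip [-0.8  1.7]
shift [ 0.149 -0.    -0.851] turn [-0.    -0.001 -0.001]
```

Emit:
play_rows --pt "0 0 -0.15 0 0 0 0" --pt "0.05 0 -0.4 0 0 0 0" --pt "0.1 0 -0.6 0 -0.05 0 0" --pt "0.149 0 -0.8 0 -0.15 0 0" --pt "0.149 0 -0.851 0 -0.256 0 0"

```text
time: 29.85
ee_pos: [0.4867, 0.1636, 0.2043]
eef_rot: [0.996, 0.093, 0.001, -0.0]
ft_force: [-0.2, 0.2, -0.2]
width: 0.0006
```

```bash
python3 -c "
from g import *
s=st(); plan(gp(-.026,.028,.18),TD)"
```

```text
29.85 [ 0.09   0.135 -0.542  1.756  0.073  1.269 -1.855] tcp in gauge [-0.124   0.      0.2043] F [-0.2  0.3 -0.2] 0.0006
shift [ 0.489 -0.14   0.122] turn [-0.    -0.001 -0.001]
```

Emit:
play_rows --pt "0.1 -0.03 0 0 0 0 0" --pt "0.25 -0.07 0 0 0 0 0" --pt "0.4 -0.12 0.03 0 0 0 0" --pt "0.489 -0.14 0.122 0 0 0 0" --pt "0.489 -0.14 0.122 0 0 0 0"

```text
time: 30.48
ee_pos: [0.5761, 0.2089, 0.1737]
eef_rot: [0.996, 0.093, -0.001, -0.0]
ft_force: [-0.3, -0.5, 0.7]
width: 0.0005
```

```bash
python3 - <<'E'
from g import *
s=st(); plan(gp(-.026,.028,.074),TD)
c=cam("side"); save(dict(image=cv2.resize(c["image"][110:250,240:410],None,fx=4,fy=4,interpolation=cv2.INTER_CUBIC)),"lev")
w=cam("wrist"); 
for cc in(c,w):
    q=eyes.landmark_of(cc,"lock_tip"); print([(x["xy"],round(x["p"],2)) for x in q[:1]], proj(cc,gp(-.025,.031,.125)))
E
```

```text
30.48 [-0.008  0.387 -0.528  1.535  0.198  1.276 -1.946] tcp in gauge [-0.0277  0.0279  0.1737] F [-0.3 -0.4  0.7] 0.0005
shift [0.01  0.    0.498] turn [-0.001  0.002 -0.001]
[([295.4, 150.8], 0.58)] [295.24388721 151.04007343]
[([310.3, 253.2], 0.79)] [311.49205392 252.75770845]
```

View pics/lev.png

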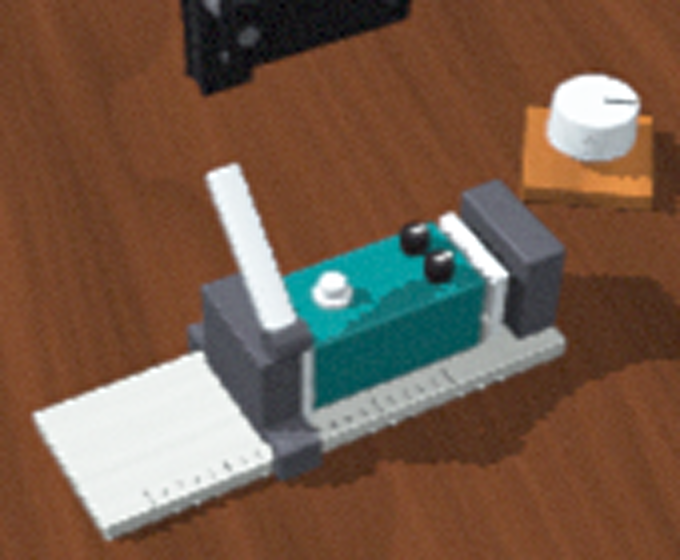

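The jaw stayed shut against the pedal with the anvil pushed back, and the lever tip projects within a pixel or so of where it was predicted. Pressing it down now.

Emit:
play_rows --pt "0.01 0 0.08 0 0 0 0" --pt "0.01 0 0.16 0 0 0 0" --pt "0.01 0 0.22 0 0 0 0" --pt "0.01 0 0.26 0 0 0 0" --pt "0.01 0 0.3 0 0 0 0"

```text
time: 31.3
ee_pos: [0.5785, 0.2118, 0.1163]
eef_rot: [0.996, 0.093, 0.001, -0.002]
ft_force: [-4.9, 13.1, 12.1]
width: 0.0002
```

Emit:
play_rows --pt "0 0 0.04 0 0 0 0" --pt "0 0 0.08 0 0 0 0" --pt "0 0 0.12 0 0 0 0" --pt "0 0 0.16 0 0 0 0" --pt "0 0 0.175 0 0 0 0"

```text
time: 31.92
ee_pos: [0.5784, 0.2088, 0.0798]
eef_rot: [0.996, 0.092, -0.0, -0.0]
ft_force: [-0.1, 0.6, 1.2]
width: 0.0006
```

Emit:
play_rows --pt "0 0 0.01 0 0 0 0" --pt "0 0 0.02 0 0 0 0" --pt "0 0 0.02 0 0 0 0"

```text
time: 32.3
ee_pos: [0.5786, 0.2092, 0.0766]
eef_rot: [0.996, 0.093, 0.0, -0.0]
ft_force: [-0.2, 0.3, -0.1]
width: 0.0003
```

```bash
python3 - <<'E'
from g import *
s=st(); c=cam("side"); save(dict(image=cv2.resize(c["image"][110:250,240:410],None,fx=4,fy=4,interpolation=cv2.INTER_CUBIC)),"lev2")
t=cam("top")
for n,cc in(("side",c),("top",t)):
    q=eyes.landmark_of(cc,"lock_tip"); print(n,[(x["xy"],round(x["p"],2)) for x in q[:1]])
    for lk in(0,.3,.5,.785): print(lk,proj(cc,gp(-.025,-.026+.08*np.cos(.785-lk),.068+.08*np.sin(.785-lk))).round(1))
E
```

```text
32.3 [-0.025  0.479 -0.506  1.629  0.253  1.099 -1.984] tcp in gauge [-0.0252  0.0278  0.0766] F [-0.1  0.4 -0.1] 0.0003
side [([291.9, 166.0], 0.7)]
0 [295.4 151.4]
0.3 [292.2 155.4]
0.5 [291.  159.8]
0.785 [290.7 168.1]
top []
0 [195.4 225.7]
0.3 [189.8 229.5]
0.5 [188.7 231.7]
0.785 [190.7 234.3]
```

View pics/lev2.png

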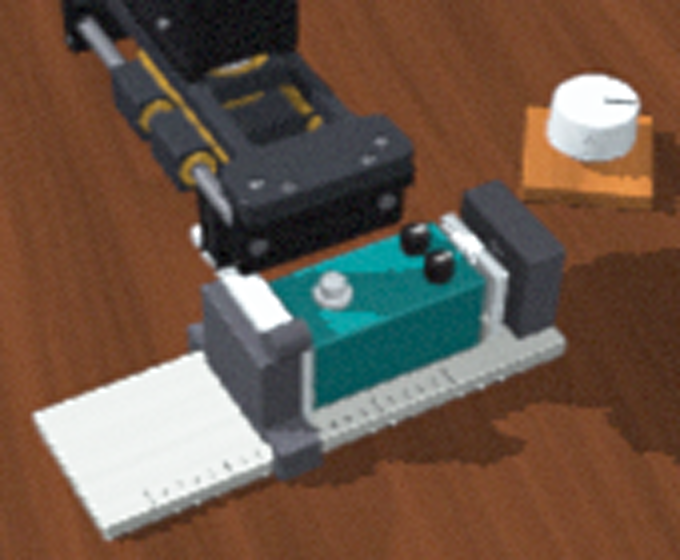

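The lever is nearly down, under the fingertips. I'll press the last millimetres until the stop reacts.

Emit:
play_rows --pt "0 0 0.01 0 0 0 0" --pt "0 0 0.02 0 0 0 0" --pt "0 0 0.02 0 0 0 0"

```text
time: 32.88
ee_pos: [0.5787, 0.2096, 0.0733]
eef_rot: [0.996, 0.093, 0.0, -0.0]
ft_force: [-1.8, -0.6, 5.5]
width: 0.0006
```

Emit:
play_rows --pt "0 0 0.006 0 0 0 0" --pt "0 0 0.012 0 0 0 0" --pt "0 0 0.012 0 0 0 0"

```text
time: 33.25
ee_pos: [0.579, 0.2097, 0.0727]
eef_rot: [0.996, 0.093, 0.001, -0.0]
ft_force: [-8.9, -2.8, 21.4]
width: 0.0005
```

The stop has been reached: TCP z = 72.7 mm with 21 N. Retreating.

Emit:
play_rows --pt "0 0 -0.02 0 0 0 0" --pt "0 0 -0.15 0 0 0 0" --pt "0 0 -0.35 0 0 0 0" --pt "0 0 -0.6 0 0 0 0" --pt "0 0 -0.8 0 0 0 0"

```text
time: 33.88
ee_pos: [0.5786, 0.2092, 0.2321]
eef_rot: [0.996, 0.093, 0.001, -0.0]
ft_force: [1.3, -0.3, -0.5]
width: 0.0001
```

Emit:
play_rows --pt "-0.2 0 -0.05 0 0 0 0" --pt "-0.4 0 -0.1 0 0 0 0" --pt "-0.5 0 -0.1 0 0 0 0" --pt "-0.5 0 -0.1 0 0 0 0"

```text
time: 34.38
ee_pos: [0.4797, 0.1905, 0.2506]
eef_rot: [0.996, 0.093, 0.001, 0.0]
ft_force: [1.7, 0.2, 0.7]
width: 0.0003
```

```bash
python3 - <<'E'
from g import *
s=st(); C={n:cam(n) for n in("side","top","wrist")}; obs=[]
for l in GP(0,0):
    for n in("side","top"):
        q=eyes.landmark_of(C[n],l)
        if q and q[0]["p"]>.5: obs.append((C[n],l,np.array(q[0]["xy"])))
fitg(obs,[.6085,.1866,.187,.06,.7])
p=fitped([C["side"],C["top"]],[*gp(.037,0,.01),.187],0); print("pedal in gauge",(RG.T@(p[:3]-G)).round(4))
q=eyes.landmark_of(C["top"],"tweezers"); print("tw",atz(C["top"],q[0]["xy"],0) if q else None)
save(dict(image=cv2.resize(C["side"]["image"][110:330,180:410],None,fx=2.5,fy=2.5,interpolation=cv2.INTER_CUBIC)),"fin")
E
```

```text
34.38 [ 0.064  0.116 -0.569  1.679  0.064  1.364 -1.9  ] tcp in gauge [-0.1259  0.0278  0.2506] F [ 1.7 -0.1  0.7] 0.0003
gauge [0.6124 0.1864 0.2275 0.0557 0.79  ]
   gauge [-1.4 -1.5]   gauge [ 0.2 -4. ]   anvil_face [-0.   1.6]   anvil_face [-0.1  0.9]   jaw_face [-2.7 -0.3]   jaw_face [-0.  -3.1]   jaw_back [0.7 4.3]   jaw_back [-0.2  0.5]   lock_tip [-2.3 -0.5]   lock_tip [ 0.5 -1.5]
reg p 0.85 1548
reg p 0.62 223
pedal fit [ 0.6572  0.2101 -0.006   0.2161] cost 1.077
pedal in gauge [ 0.0522  0.0141 -0.006 ]
tw [0.42188305 0.01595658 0.        ]
```

```bash
python3 - <<'E'
from g import *
c=cam("side"); m=np.array(eyes.regions_of(c,"pedal")[0]["region"])
f=lambda v:(lambda s:1-(s&m).sum()/(s|m).sum())(sil(c,gp(v[0],v[1],.01),prot(.188+v[2],0)))
o=minimize(f,[.037,0,0],method="Nelder-Mead",options=dict(initial_simplex=[[.037,0,0],[.047,0,0],[.037,.01,0],[.037,0,.1]]))
print("pedal x,y,dyaw in gauge",o.x.round(4),round(o.fun,3))
for l,P in(("jaw_face",[-.01,0,.02]),("anvil_face",[.085,0,.02]),("anvil_face",[.08,0,.02])):
    q=eyes.landmark_of(c,l); print(l,q and q[0]["xy"],proj(c,gp(*P)).round(1))
print("before regress",job.close_job())
E
```

```text
pedal x,y,dyaw in gauge [0.043  0.0003 0.0091] 0.189
jaw_face [312.5, 198.6] [311.3 201.4]
anvil_face [354.0, 187.8] [353.6 185.2]
anvil_face [354.0, 187.8] [351.5 186.1]
the job is handed in; nothing more can be done
before regress None
```

I carried out every step of the task and handed the job in at about 34 s of the 69 s limit. No verdict was reported, and the final clamping force was not measured.

I lifted the pedal off the board and lowered it until it touched the plate. After letting go, I pushed the near jaw shut against the sprung anvil and folded the lock lever down. Nothing is known to have been dropped or hit.

**What the last checks showed:**
- **Clamping:** the push on the jaw built up to about 19 N. Taking off 6.5–8 N of sliding friction, plus some extra from the fingertip pressing down, leaves an estimated 6–8 N on the pedal. Anvil position in the last side view agrees with about 5 mm of deflection.
- **Lock lever:** the last two-view fit puts it fully down (0.79 rad). The fingertip met a hard stop at 72.7 mm (73 mm expected).
- **Pedal:** the final side-view fit gives x = 43 mm, y within 1 mm of the midline, and yaw within 0.01 rad. The limit on x is 50 mm.
- **Tweezers:** they read about 3 mm from where they started, which is within measurement error.
- **Robot:** the gripper was clear of everything when I handed in.

**What failed or disagreed:**
- My first grasp orientation drove joints 3 and 7 to their limits. Joint 7 read 2.603 against a range of 2.6. I backed off and used the half-turned grasp instead.
- The 35° lean for pushing brought joint 4 close to its limit, so I used 23°.
- The last two-view pedal fit was unusable because the arm blocked the top view. The side-only fit is coarse (0.19 mismatch).
- The gauge yaw from landmarks ranged from 0.18 to 0.25 rad. I relied on 0.188 from the plate edges.
- I never viewed the final picture because the viewing limit was reached.

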